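# Close a battery canister with its bayonet cap

### The arm

A 6-joint arm with a two-finger parallel gripper is mounted at the origin on the work surface. World frame = base frame: x ahead of the robot, y to its left, z up, the work surface at z = 0. Lengths are in m, angles in rad, forces in N, time in s.
With the tool pointing down it reaches from about 0.375 to 0.9 m from the base axis. Payload 3.1 kg.
Tool frame: the origin (TCP) lies between the finger pads; the fingertips stand 11 mm ahead of it and the grasp point (between the pads) lies 8 mm behind it; z points along the fingers, y is the line along which they close (so a half turn about z gives the same grasp; the last joint's range is limited). The gripper opens to 87 mm and grips with 3 to 60 N. Pads are 19 mm wide; open, the fingers measure 117 mm over their backs; the gripper's body (75 mm by 190 mm) begins 51 mm behind the grasp point.
Start: joints at [1.087, 0.527, 1.433, -0, 1.181, -0.178], TCP at [0.188, 0.596, 0.234] pointing down, gripper open.
Joint ranges: [-3.08, 3.08], [-0.75, 2.2], [0.22, 2.44], [-1.43, 4.57], [0, 2.65], [-2.85, 2.85]. Speed limits (rad/s): [2.79, 2.79, 3.14, 3.14, 3.14, 3.14].

### API

Orientations are given as a unit quaternion [x, y, z, w].
In Python, from rig import robot gives the robot as it stands.
- The arm moves only by the tool move_arm, never from a script. Its argument "moves" is text: rows parted by semicolons, each of 7 numbers parted by spaces: the shift along the tool's x, y, z in units of 100 mm (1.0 is 100 mm), then the turn, a rotation vector about the tool's x, y, z in units of 90 degrees (1.0 is 90 degrees), then the opening, from 0 (shut) to 1 (fully open). A call has 1 to 12 rows; each row is the pose to reach, as a shift and turn from the pose commanded when the call began, along the tool's axes at that moment; what a row does not reach only later rows make up. A row lasts 1/10 s, in which the tool goes at most 50 mm and 8.59 degrees, less where a joint would pass 70% of its speed; a pose out of reach is approached as far as the arm can. A call with a number of a shift or a turn outside -1 to 1 is refused whole. A call with a gripper value outside its range is refused whole. The fingers move at their own pace and stop on an object; "squeeze" is the grip in N (left out, the last holds). Time passes only in rows, so rows that repeat a pose let the fingers close. It gives the time, the measured TCP pose, the force, the opening and the grip force at its end, in the units of the state.
- robot.get_obs(): the state, without advancing time (a new reading comes with each control period).
- robot.camera(name): name is "side" or "top"; returns a dict with "image" (480x640x3 uint8, red, green, blue), "intrinsics" (3x3 intrinsics, pixels), "extrinsics" (4x4, takes a point from world to camera coordinates). Camera axes: x right, y up, looking along -z (the intrinsics and any distortion apply to the point x, -y, -z); pixel columns grow to the right and rows downward; lengths in m; the calibration is good to about 2 mm. A picture is of the moment at which its call begins. There is no depth.
- robot.hand_in(): hands the job in; it is judged then, once.
The state is a dict: "time": time; "q": joint angles; "joint_velocities": joint speeds; "joint_torque": joint torques, N m; "position": TCP position; "tool_rot": TCP orientation; "ft_force": force on the tool from outside, world axes, zero at the start; "moment": the same for the moment, N m; "grip_width": finger opening in m; "grip_force": force on a finger pad.
Only numpy, scipy, OpenCV 4.12 (cv2) and the standard library are available. Lean on these libraries where they do the work, as an engineer would, in place of code of your own. Each camera call takes 0.05 s, during which the arm holds its last target. There are 200 camera calls.

### The job

Take the yellow cap out of the orange rack, put it down on the blue cutting mat and tip it over so that it lies there by itself, open mouth down and red grip bar up. Then take it by the grip bar and close the battery canister with it: in at the white marks, down against the spring, a quarter turn clockwise to the orange marks, and let go so that it springs up into its locked seat. Leave the battery pack, the tape roll and the screwdriver where they are.

Things in the scene. Friction and masses are not known exactly. Their poses are not given: they have to be found in the camera images.
- cap_center (a point): Bayonet cap, loose, ~0.13 kg: yellow octagonal cup with a steel rim (10 mm), 60 mm across flats, open mouth, red grip bar on its plate; 38 mm from mouth to top of bar. Point on its axis, 19 mm from the mouth. z: from mouth to bar; x: along the bar; flats face +-x and +-y. Starts on edge in the rack on its -x flat: x up, z level, axis 30 mm above the rack floor.
- cap_skirt (a point): Middle of the cap's skirt, on its axis 11 mm from the mouth; axes as the cap. Skirt 22 mm long, walls 4.5 mm, plate (4 mm) included. On edge, the upright side flats (+-y, 60 mm apart, 25 mm tall) can be pinched from above at this point. Inside the mouth two lugs (6 mm tall) stand inward on the +-x line, in line with the bar.
- cap_bar (a point): Middle of the cap's red grip bar, 30 mm from the mouth; axes as the cap. Bar 54 mm (x) by 14 mm (y), standing 16 mm above the plate. When the cap stands on edge the bar is upright; it balances up to about 18 deg. A light push (1 to 2 N) on the bar's upper end towards the mouth side, rising as the bar's end rises, topples it onto its mouth.
- rack_floor (a point): Orange rack, fixed: base 52 x 44 x 8 mm; point at the centre of the floor the cap stands on. A 26 mm slot between a wall on +x and two posts on -x, 20 mm above the floor and at most 40 mm wide in y, keeps the cap from tipping. The cap's mouth faces rack +x, its bar rack -x. Fingers can come down beside the cap along rack y.
- mat_top (a point): Blue cutting mat with a white grid, fixed, 220 mm (x) by 200 mm (y), 3 mm thick; point at the centre of its upper face, z up. The cap is to be laid with its centre over this mat.
- shoulder (a point): Battery canister, fixed upright: grey cylinder, diameter 84 mm (foot 100), flat shoulder 95 mm above the table; point at the shoulder's centre, z up. White marks on the +-x line: the cap goes in with its bar along this line (+-15 deg, either way round). Orange marks on the +-y line: bar along it when locked. Locked, cap centre is 26 mm above this point; fully down, 19 mm.
- neck_top (a point): Top centre of the metal bayonet neck on the shoulder (16 mm above it), 47 mm in diameter, 2 mm radial play in the cap. To turn, the cap's mouth must be pressed to within 2 mm of the shoulder (it stops on it). It then turns only clockwise seen from above, a quarter turn, end stop about 7 deg past. Let go, the spring lifts it 7 mm into its seat, which stops it turning.
- contact (a joint): Compression (m) of the sprung brass disc on top of the neck: 0 free (disc top 29 mm above the shoulder; it meets the cap when the mouth is 11 mm above the shoulder), 0.004 cap locked, 0.011 cap fully down. Push: 3 N at first contact, 5 N at the seat, 8.5 N fully down.
- battery_center (a point): Bystander: drone battery pack, 76 x 38 x 36 mm, black and grey with a yellow connector; point at its centre.
- tape_center (a point): Bystander: grey roll of tape lying flat, 64 mm in diameter, 19 mm high; point at its centre.
- driver_grip (a point): Bystander: screwdriver lying on the table; point on its handle.
Mind the look-alikes: they are no part of the job. There is more than one size of the part that bears shoulder; the job needs the middle-sized.

How it is judged:
On the way:
1. the cap lies by itself on the mat, mouth down and grip bar up, let go and at rest (angle between cap_center's own z axis and vertical below 0.08 rad and z of cap_center in the frame of mat_top between 0.016 and 0.022 m and x of cap_center in the frame of mat_top between -0.11 and 0.11 m and y of cap_center in the frame of mat_top between -0.1 and 0.1 m and linear speed of cap below 0.02 m/s and contact force between cap and the fingers below 0.05 N), for 0.2 s.
At the end, for the whole second after the job is handed in: The cap sits locked on the canister, released and at rest: its centre 26 mm (within 1.8 mm) above the shoulder and within 3.5 mm of its axis, upright within 0.08 rad, grip bar along the orange marks within 12 deg (0.21 rad), the spring contact compressed more than 2 mm (z of cap_center in the frame of shoulder between 0.0242 and 0.0278 m and horizontal distance between cap_center and shoulder below 0.0035 m and angle between cap_center's own z axis and vertical below 0.08 rad and angle between the x axis of cap_center and the y axis of shoulder, either way round below 0.21 rad and value of joint contact above 0.002 m and linear speed of cap below 0.01 m/s and contact force between cap and the fingers below 0.05 N); the robot touches nothing.
It fails at once if the battery pack is moved more than 25 mm (distance of battery_center from where it was at the start of the episode above 0.025 m).
It fails at once if the tape roll is moved more than 25 mm (distance of tape_center from where it was at the start of the episode above 0.025 m).
It fails at once if the screwdriver is moved more than 25 mm (distance of driver_grip from where it was at the start of the episode above 0.025 m).
It also fails if it takes over 72 s, if anything falls off the work surface, if the arm or the gripper's body presses on something with over 40 N, if the wrist force passes 120 N, or if a joint passes its speed limit or range.

## Working session

There is one attempt and no reset: what is moved stays moved. The work goes in short steps, Python scripts to look and compute and a tool call to move; the robot and the scene stay as the last step left them, time stands still between calls to the robot, and variables do not carry over. Pictures are saved under pics/ and viewed, at most 13 in all, crops included, and the job is handed in when it is done.

Besides the shell and the picture viewer there is one more tool, called after "Emit:" as name(argument=value, ...) on one line, values as JSON. move_arm: Moves the arm, as the interface text tells. Shifts and turns lie within -1 to 1; 1 stands for 100 mm of shift or 90 degrees of turn. Its arguments: {"type":"object","properties":{"moves":{"type":"string"},"squeeze":{"type":"number"}},"required":["moves"]}

```bash
ls; mkdir -p pics
python3 - <<'E'
from rig import robot
import cv2,numpy as np
for n in("side","top"):
    c=robot.camera(n); cv2.imwrite(f"pics/{n}0.png",c["image"][...,::-1]); np.savez(f"{n}0.npz",**{k:np.array(v) for k,v in c.items()})
    print(n,np.array(c["intrinsics"]).round(1).tolist(),np.array(c["extrinsics"]).round(4).tolist(),c.keys())
print(robot.get_obs())
E
```

```text
pics
side [[607.4, 0.0, 323.3], [0.0, 607.4, 240.5], [0.0, 0.0, 1.0]] [[0.9744, -0.2243, 0.0143, -0.6015], [0.1237, 0.5883, 0.7992, -0.1346], [-0.1877, -0.7769, 0.601, -1.1695], [0.0, 0.0, 0.0, 1.0]] dict_keys(['image', 'intrinsics', 'extrinsics'])
top [[561.2, 0.0, 328.9], [0.0, 561.2, 239.4], [0.0, 0.0, 1.0]] [[-0.0038, -0.9999, -0.014, -0.0468], [0.9988, -0.0045, 0.0491, -0.5803], [-0.0492, -0.0138, 0.9987, -1.1845], [0.0, 0.0, 0.0, 1.0]] dict_keys(['image', 'intrinsics', 'extrinsics'])
{'time': 0.1, 'q': array([ 1.08750754e+00,  5.28370353e-01,  1.43378495e+00, -2.09482705e-06,
        1.18140103e+00, -1.78476765e-01]), 'joint_velocities': array([ 0.00044149, -0.00128015, -0.00369948,  0.00078359, -0.00030464,
        0.00032074]), 'joint_torque': array([-9.82426609e-04, -4.40985489e+01, -1.77150732e+01,  6.34740083e-02,
        5.34313009e-02, -5.27068130e-05]), 'position': array([0.18722547, 0.59562281, 0.23266779]), 'tool_rot': array([ 1.51816223e-01,  9.88408251e-01, -9.28898054e-04, -3.18063007e-04]), 'ft_force': array([-0.18280309,  0.45121524,  0.10662999]), 'moment': array([ 0.06444903, -0.02318086, -0.00697021]), 'grip_force': 0.0, 'grip_width': 0.08697509550173997}
```

View pics/top0.png

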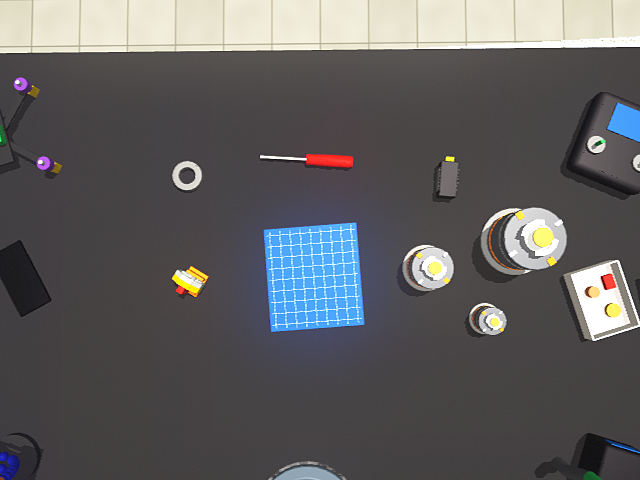

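View pics/side0.png

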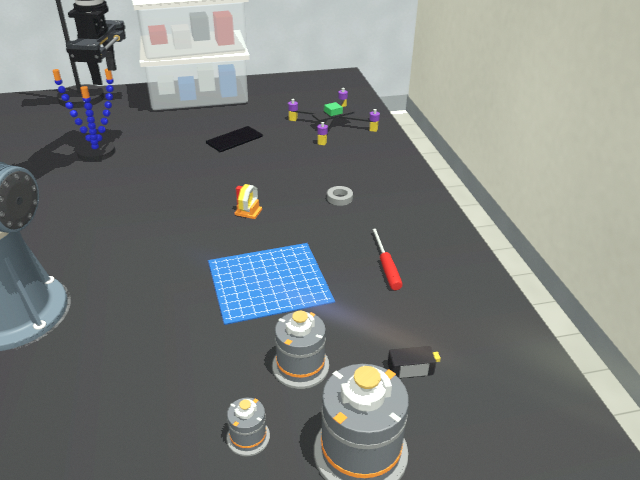

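The top view shows the rack with the cap at about (190,282), the mat centred at (314,277), the tape at (187,176), the screwdriver at (310,160) and the battery at (447,177). There are three canisters, and the middle-sized one is at (428,268). In the side view, the cap is at (247,200) and the middle canister's top is at (300,322).

```bash
cat > h.py <<'E'
import numpy as np,cv2
def load(n,i=0): return dict(np.load(f"{n}{i}.npz"))
def snap(n,i):
    from rig import robot
    c={k:np.array(v) for k,v in robot.camera(n).items()}; np.savez(f"{n}{i}.npz",**c); return c
def proj(c,P):
    p=c["extrinsics"][:3,:3]@np.array(P,float)+c["extrinsics"][:3,3]; k=c["intrinsics"]
    return np.array([k[0,0]*p[0]/-p[2]+k[0,2], k[1,1]*-p[1]/-p[2]+k[1,2]])
def ray(c,uv):
    k=c["intrinsics"];E=c["extrinsics"]
    d=np.array([(uv[0]-k[0,2])/k[0,0],-(uv[1]-k[1,2])/k[1,1],-1.])
    return -E[:3,:3].T@E[:3,3],E[:3,:3].T@d
def onz(c,uv,z):
    o,d=ray(c,uv); return o+d*(z-o[2])/d[2]
def tri(c1,u1,c2,u2):
    o1,d1=ray(c1,u1);o2,d2=ray(c2,u2)
    t=np.linalg.lstsq(np.c_[d1,-d2],o2-o1,rcond=None)[0]
    a=o1+d1*t[0];b=o2+d2*t[1]; return (a+b)/2,np.linalg.norm(a-b)
def crop(c,x,y,w,h,s): return cv2.resize(c["image"][y:y+h,x:x+w,::-1],None,fx=s,fy=s,interpolation=cv2.INTER_CUBIC)
def mask(c,lo,hi,box):
    h=cv2.cvtColor(c["image"],cv2.COLOR_RGB2HSV); m=cv2.inRange(h,np.array(lo),np.array(hi)); r=np.zeros_like(m)
    x,y,w,hh=box; r[y:y+hh,x:x+w]=m[y:y+hh,x:x+w]; return r
E
python3 - <<'E'
from h import *
t,s=load("top"),load("side")
A=np.hstack([crop(t,160,255,57,50,7),crop(s,222,172,57,50,7)])
B=np.hstack([crop(t,396,238,66,60,6),crop(s,262,302,66,60,6)])
A=cv2.copyMakeBorder(A,0,0,0,800-A.shape[1],cv2.BORDER_CONSTANT) if A.shape[1]<=800 else A
print(A.shape,B.shape); cv2.imwrite("pics/A.png",A);cv2.imwrite("pics/B.png",B)
E
```

```text
(350, 800, 3) (360, 792, 3)
```

View pics/A.png

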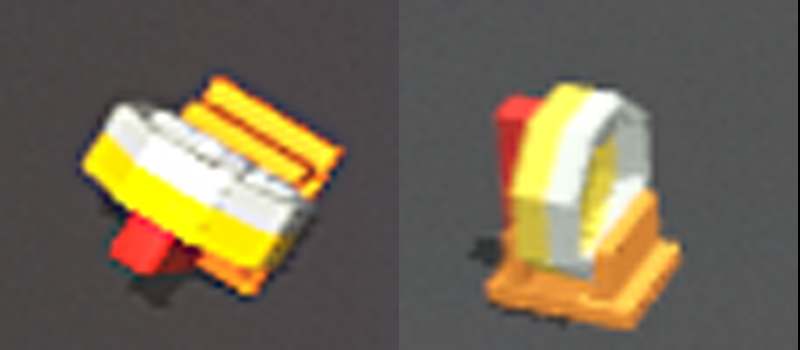

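View pics/B.png

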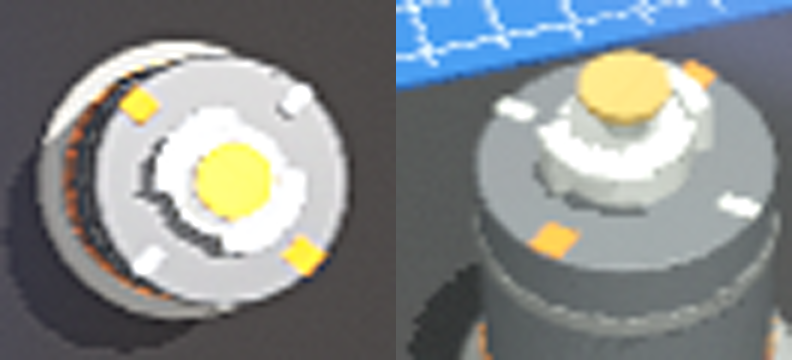

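Crop A: the cap is on edge, with the red bar's end at about top (180,290). The mouth and rack wall face the upper right, and the rack wall is at about (197,274). Crop B: the disc centre is at top (435,268) and side (300,317). The white marks are at top (445,255) and (421,281), and the orange marks at (419,255) and (447,281).

Run:
```python
from h import *
t,s=load("top"),load("side")
np.set_printoptions(precision=4,suppress=True)
def cents(c,lo,hi,box,amin=3):
    m=mask(c,lo,hi,box); n,_,st,ce=cv2.connectedComponentsWithStats(m); return [(ce[i].round(2),int(st[i,4])) for i in range(1,n) if st[i,4]>=amin]
b1=(396,238,66,60); b2=(262,302,66,60)
for nm,c,b in(("top",t,b1),("side",s,b2)):
    o=cents(c,(8,90,120),(35,255,255),b); w=cents(c,(0,0,190),(180,60,255),b)
    print(nm,"orange/yellow",o); print(nm,"white",w)
# shoulder from marks triangulated
# hand values
print("disc",tri(t,(434.9,267.8),s,(300.1,316)))
for a,bb,n in(((419,255.3),(313.3,314),"O far"),((446.7,280.6),(288.2,342),"O near"),((445,254.7),(319.5,336.3),"W1"),((421,281.5),(282,320.3),"W2")):
    print(n,tri(t,a,s,bb), onz(t,a,.095),onz(s,bb,.095))
b1=(160,255,57,50); b2=(222,172,57,50)
for nm,c,b in(("top",t,b1),("side",s,b2)):
    print(nm,"red",cents(c,(0,120,90),(6,255,255),b),cents(c,(170,120,90),(180,255,255),b)," yel",cents(c,(22,90,120),(35,255,255),b)," or",cents(c,(8,120,120),(21,255,255),b))
T=lambda x,y:(160+x/7,255+y/7)
S=lambda x,y:(222+(x-399)/7,172+y/7)
for n,uv in dict(fl_rimA=T(155,118),fl_rimB=T(243,165),fl_midA=T(135,170),fl_midB=T(222,212),fl_botA=T(118,203),fl_botB=T(205,248)).items(): print(n,onz(t,uv,.068))
for n,uv in dict(r1=T(135,212),r2=T(178,232),r3=T(150,275),r4=T(110,255)).items(): print(n,onz(t,uv,.065))
for n,uv in dict(w1=T(218,78),w2=T(343,152)).items(): print(n,onz(t,uv,.008),onz(t,uv,.028))
print("base corner low right T",onz(t,T(250,296),.008))
for n,uv in dict(fl_rimA=S(612,90),fl_rimB=S(572,125) ).items(): print(n,onz(s,uv,.068))
print("base side corners",[onz(s,S(*p),.008)for p in((632,320),(682,250),(487,287))])
# mat
for c in(t,s):
    m=mask(c,(95,120,120),(120,255,255),(200,180,200,160)); n,l,st,ce=cv2.connectedComponentsWithStats(m); k=1+np.argmax(st[1:,4])
    r=cv2.approxPolyDP(cv2.convexHull(np.argwhere(l==k)[:,::-1].astype(np.int32)),8,True)[:,0]
    P=np.array([onz(c,p,.003)for p in r]);print("mat",P,P.mean(0))
```

```text
top orange/yellow [(array([412.5, 253.5]), 4), (array([418.6 , 254.96]), 25), (array([408.71, 258.86]), 7), (array([407.33, 263.33]), 3), (array([434.52, 267.66]), 122), (array([407.33, 271.5 ]), 6), (array([446.34, 280.21]), 29), (array([412.14, 280.86]), 7)]
top white [(array([431.16, 265.8 ]), 1151)]
side orange/yellow [(array([299.67, 316.11]), 141), (array([312.07, 313.79]), 14), (array([287.84, 341.59]), 32), (array([276.17, 358.5 ]), 6)]
side white [(array([264.33, 302.67]), 3), (array([267.  , 310.75]), 4), (array([301.26, 325.45]), 349), (array([281.79, 319.68]), 19), (array([318.43, 335.71]), 21), (array([325.93, 358.93]), 15)]
disc (array([ 0.5184, -0.2553,  0.1214]), np.float64(0.0012031274048680202))
O far (array([ 0.5448, -0.229 ,  0.0957]), np.float64(0.001924586584593828)) [ 0.5438 -0.2289  0.095 ] [ 0.5459 -0.2284  0.095 ]
O near (array([ 0.493 , -0.283 ,  0.0945]), np.float64(0.0011533328317058905)) [ 0.4936 -0.283   0.095 ] [ 0.4924 -0.2834  0.095 ]
W1 (array([ 0.5449, -0.2806,  0.0938]), np.float64(0.0001617898804706022)) [ 0.5448 -0.2803  0.095 ] [ 0.5447 -0.2817
[... 834 characters left out ...]
4852 0.2563 0.065 ]
r2 [0.4793 0.2437 0.065 ]
r3 [0.4668 0.2518 0.065 ]
r4 [0.4727 0.2635 0.065 ]
w1 [0.5243 0.2472 0.008 ] [0.5243 0.242  0.028 ]
w2 [0.5015 0.2085 0.008 ] [0.5018 0.204  0.028 ]
base corner low right T [0.4576 0.2368 0.008 ]
fl_rimA [0.5044 0.2514 0.068 ]
fl_rimB [0.4886 0.2323 0.068 ]
base side corners [array([0.5013, 0.203 , 0.008 ]), array([0.5236, 0.241 , 0.008 ]), array([0.4563, 0.2322, 0.008 ])]
mat [[ 0.3994 -0.1233  0.003 ]
 [ 0.385   0.0757  0.003 ]
 [ 0.6017  0.0933  0.003 ]
 [ 0.6181 -0.1054  0.003 ]] [ 0.501  -0.0149  0.003 ]
mat [[ 0.6136 -0.1103  0.003 ]
 [ 0.3964 -0.1259  0.003 ]
 [ 0.3818  0.0738  0.003 ]
 [ 0.6007  0.0891  0.003 ]] [ 0.4981 -0.0183  0.003 ]
```

Run:
```python
from h import *
t,s=load("top"),load("side")
np.set_printoptions(precision=4,suppress=True)
M={"O1":((418.6,254.96),(312.5,313.6)),"O2":((446.34,280.21),(287.84,341.59)),"W1":((444.6,254.3),(318.43,335.71)),"W2":((420.6,281.1),(281.79,319.68)),"disc":((434.52,267.66),(299.67,316.11))}
for k,(a,b) in M.items(): print(k,*tri(t,a,s,b),onz(t,a,.095),onz(s,b,.095))
i=crop(s,230,178,34,44,13); j=crop(t,168,262,30,44,13)
cv2.imwrite("pics/C.png",np.hstack([j[:,:],i])); print(i.shape,j.shape)
```

```text
O1 [ 0.5445 -0.228   0.0959] 6.904308878767419e-05 [ 0.5445 -0.2281  0.095 ] [ 0.5448 -0.2271  0.095 ]
O2 [ 0.4932 -0.2822  0.0946] 0.0023680970561694575 [ 0.4944 -0.2823  0.095 ] [ 0.492  -0.2824  0.095 ]
W1 [ 0.5446 -0.2795  0.0943] 0.002178704588872038 [ 0.5456 -0.2796  0.095 ] [ 0.5433 -0.28    0.095 ]
W2 [ 0.4919 -0.2312  0.0955] 0.0018953487822611994 [ 0.4928 -0.2315  0.095 ] [ 0.491  -0.2306  0.095 ]
disc [ 0.5183 -0.2547  0.1206] 0.0020674624744324247 [ 0.5192 -0.2593  0.095 ] [ 0.5222 -0.2285  0.095 ]
(572, 442, 3) (572, 390, 3)
```

View pics/C.png

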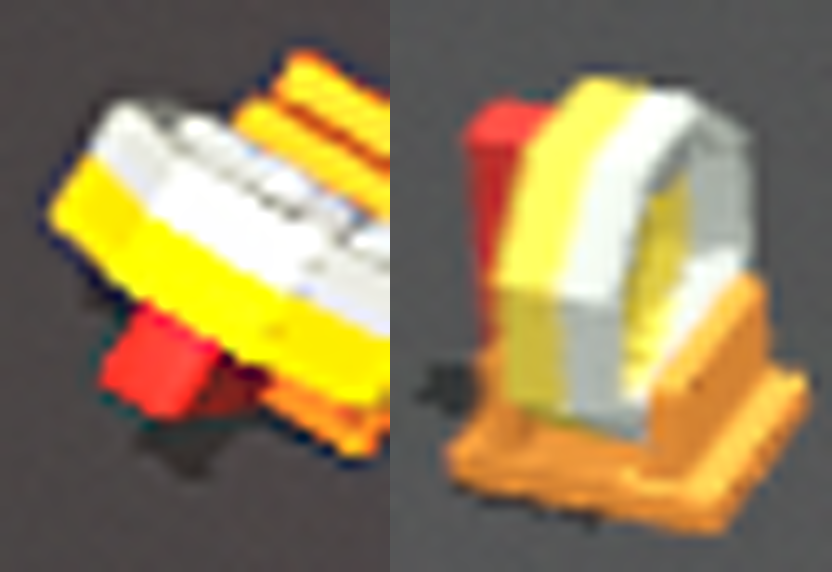

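The disc and the four marks put the shoulder at about (0.5184, -0.2551, 0.095), with the white line at about -43°. In crop C the bar's end face is at top (179.9,289.4) and side (238.9,186.8).

Run:
```python
from h import *
t,s=load("top"),load("side")
np.set_printoptions(precision=4,suppress=True)
T=lambda x,y:(168+x/13-.46,262+y/13-.46)
S=lambda x,y:(230+(x-390)/13-.46,178+y/13-.46)
print("bar end",tri(t,T(160,362),s,S(512,120)))
print("flat",tri(t,(T(0,0)[0]-168+168,0) if 0 else tuple(np.array([(155+243+118+205)/28+160-.43,(118+165+203+248)/28+255-.43])),s,S(605,125)))
# predictions for hypotheses: skirt centre offset along rack y
import itertools
yaw=np.radians(-30.5); rx=np.array([np.cos(yaw),np.sin(yaw),0]); ry=np.array([-rx[1],rx[0],0]); z=np.array([0,0,1])
def pred(c0):
    for n,P in dict(bar=c0-19*rx*.001+.057*z, flat=c0+.060*z, nearcornerRimB=c0+.011*rx-.030*ry+.0176*z, nearcornerRimT=c0+.011*rx-.030*ry+.0424*z,bk=c0-.011*rx-.030*ry+.0424*z).items():
        a=proj(t,P);b=proj(s,P); print(n,((a+.46-[168,262])*13).round(0),((b+.46-[230,178])*13+[390,0]).round(0))
pred(np.array([.4938,.2441,.008])); pred(np.array([.4910,.2370,.008]))
```

```text
bar end (array([0.475 , 0.2557, 0.0638]), np.float64(0.0036617512810152575))
flat (array([0.4915, 0.2436, 0.0681]), np.float64(0.005791523494627566))
bar [169. 358.] [537. 119.]
flat [225. 254.] [634. 123.]
nearcornerRimB [488. 282.] [638. 420.]
nearcornerRimT [452. 287.] [630. 303.]
bk [381. 406.] [515. 281.]
bar [213. 376.] [526. 141.]
flat [270. 272.] [623. 145.]
nearcornerRimB [532. 299.] [628. 443.]
nearcornerRimT [496. 304.] [619. 327.]
bk [425. 424.] [504. 305.]
```

Emit:
move_arm(moves="-0.33 -0.2 0.07 0 0 0 1; -0.66 -0.4 0.14 0 0 0 1; -0.99 -0.61 0.2 0 0 0 1")

```text
time: 0.4
position: [0.2639, 0.5072, 0.2128]
tool_rot: [0.151, 0.989, -0.0, -0.0]
ft_force: [1.0, -0.3, -0.1]
grip_width: 0.0873
grip_force: 0.0
```

Emit:
move_arm(moves="-0.33 -0.2 0.07 0 0 0 1; -0.66 -0.4 0.14 0 0 0 1; -0.99 -0.61 0.2 0 0 0 1")

```text
time: 0.7
position: [0.3404, 0.419, 0.1929]
tool_rot: [0.152, 0.988, -0.0, -0.0]
ft_force: [0.1, -0.1, -0.1]
grip_width: 0.0872
grip_force: 0.0
```

Emit:
move_arm(moves="-0.33 -0.2 0.07 0 0 0 1; -0.66 -0.4 0.14 0 0 0 1; -0.99 -0.61 0.2 0 0 0 1")

```text
time: 1.0
position: [0.4166, 0.3311, 0.1729]
tool_rot: [0.152, 0.988, -0.0, -0.0]
ft_force: [-0.0, -0.6, 0.2]
grip_width: 0.087
grip_force: 0.0
```

Emit:
move_arm(moves="-0.33 -0.2 0.07 0 0 0.07 1; -0.66 -0.4 0.14 0 0 0.14 1; -0.99 -0.61 0.2 0 0 0.144 1; -0.99 -0.61 0.2 0 0 0.144 1; -0.99 -0.61 0.2 0 0 0.144 1")

```text
time: 1.5
position: [0.492, 0.2438, 0.153]
tool_rot: [0.263, 0.965, -0.0, -0.001]
ft_force: [-0.3, 0.5, 0.5]
grip_width: 0.0868
grip_force: 0.0
```

```bash
cat >> h.py <<'E'
def state():
    from rig import robot
    o=robot.get_obs(); x,y,z,w=o["tool_rot"]
    from scipy.spatial.transform import Rotation as R
    M=R.from_quat(o["tool_rot"]).as_matrix(); return o,np.array(o["position"]),M,np.degrees(np.arctan2(M[1,1],M[0,1]))
def go(P,psi=None):
    o,p,M,a=state(); d=M.T@(np.array(P)-p)*10
    print("t",round(o["time"],1),"pos",p.round(4),"psi",a.round(2),"tilt",np.degrees(np.arccos(-M[2,2])).round(2),"F",np.round(o["ft_force"],1),"w",round(o["grip_width"],4),"g",round(o["grip_force"],1))
    print("  shift",d.round(3),"turn",None if psi is None else round((a-psi)/90,4))
E
python3 -c "
from h import *
go((.4925,.2442,.032),59.5)"
```

```text
t 1.5 pos [0.492  0.2438 0.153 ] psi 59.45 tilt 0.1 F [-0.3  0.5  0.5] w 0.0868 g 0.0
  shift [-0.004  0.007  1.21 ] turn -0.0006
```

Emit:
move_arm(moves="0 0 0.35 0 0 0 1; 0 0 0.68 0 0 0 1; 0 0 0.68 0 0 0 1")

```text
time: 1.8
position: [0.4876, 0.2448, 0.0823]
tool_rot: [0.261, 0.965, -0.002, -0.004]
ft_force: [-0.6, -0.1, -1.0]
grip_width: 0.0871
grip_force: 0.0
```

```bash
python3 -c "
from h import *
s=snap('side',1);t=snap('top',1)
cv2.imwrite('pics/D.png',np.hstack([crop(s,215,140,66,85,6),crop(t,160,240,66,85,6)]))"
```

```text
(no output)
```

View pics/D.png

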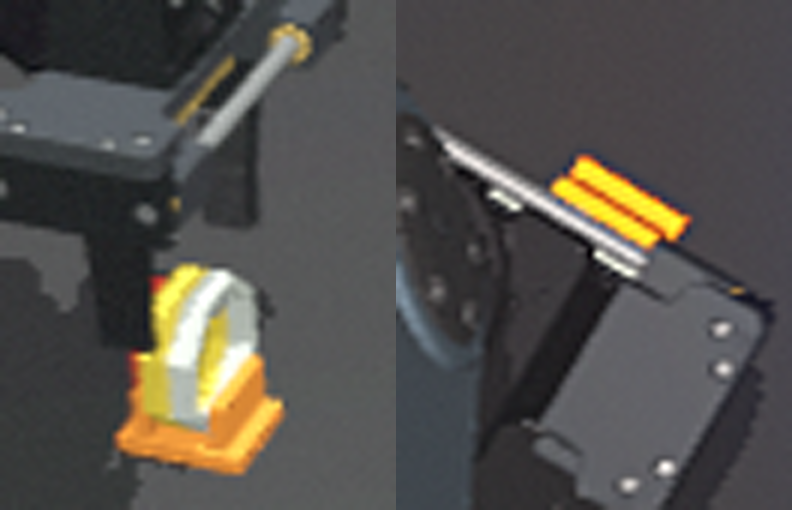

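Crop D shows the open fingers straddling the cap. The near finger's tip centre is at about side (235,197), and the cap stands below between the fingers.

```bash
python3 -c "
from h import *
np.set_printoptions(precision=4,suppress=True)
s=load('side',1)
o,p,M,a=state()
print(p,o['time'],a)
# finger tip bottom face corners of near finger (-tool y), pads 43.5..58.5, halfwidth 9.5
for sx in(-1,1):
  for w in(.0435,.0585): print(sx,w,(proj(s,p+M@np.array([sx*.0095,-w,.011]))-[215,140]+.42)*6)
go((.4925,.2442,.032),59.5)"
```

```text
[0.4909 0.2455 0.0856] 1.9 59.67464594753326
-1 0.0435 [170.8523 330.7174]
-1 0.0585 [154.7998 351.2695]
1 0.0435 [124.3636 321.9617]
1 0.0585 [107.971  342.3744]
t 1.9 pos [0.4909 0.2455 0.0856] psi 59.67 tilt 0.11 F [ 0.2  0.4 -0.6] w 0.0873 g 0.0
  shift [-0.021 -0.002  0.536] turn 0.0019
```

Emit:
move_arm(moves="-0.033 0 0.2 0 0 0 1; -0.033 0 0.4 0 0 0 1; -0.033 0 0.54 0 0 0 1; -0.033 0 0.54 0 0 0 1; -0.033 0 0.54 0 0 0 1", squeeze=12)

```text
time: 2.4
position: [0.4953, 0.2433, 0.0324]
tool_rot: [0.262, 0.965, 0.0, 0.0]
ft_force: [0.5, -0.0, -0.7]
grip_width: 0.0871
grip_force: 0.0
```

Emit:
move_arm(moves="0 0 0 0 0 0 0.5; 0 0 0 0 0 0 0.5; 0 0 0 0 0 0 0.5; 0 0 0 0 0 0 0.5; 0 0 0 0 0 0 0.5; 0 0 0 0 0 0 0.5; 0 0 0 0 0 0 0.5; 0 0 0 0 0 0 0.5")

```text
time: 3.2
position: [0.4953, 0.2431, 0.0319]
tool_rot: [0.262, 0.965, 0.0, 0.0]
ft_force: [0.1, 0.6, 5.0]
grip_width: 0.0599
grip_force: 12.0
```

```bash
python3 -c "
from h import *
go((.4938,.2441,.031),59.5)"
```

```text
t 3.2 pos [0.4953 0.2431 0.0319] psi 59.57 tilt 0.06 F [0.1 0.6 5. ] w 0.0599 g 12.0
  shift [0.018 0.001 0.009] turn 0.0008
```

Emit:
move_arm(moves="0 0 -0.2 0 0 0 0.5; 0 0 -0.4 0 0 0 0.5; 0 0 -0.6 0 0 0 0.5; 0 0 -0.8 0 0 0 0.5; 0 0 -0.8 0 0 0 0.5; 0 0 -0.8 0 0 0 0.5", squeeze=20)

```text
time: 3.8
position: [0.4944, 0.2427, 0.111]
tool_rot: [0.262, 0.965, -0.0, -0.0]
ft_force: [0.1, -0.0, -2.0]
grip_width: 0.0598
grip_force: 20.0
```

```bash
python3 -c "
from h import *
go((.480,.01,.1115),59.5)
s=snap('side',2)
cv2.imwrite('pics/E.png',crop(s,200,100,100,120,5))"
```

```text
t 3.8 pos [0.4944 0.2427 0.111 ] psi 59.58 tilt 0.05 F [ 0.1 -0.  -2. ] w 0.0598 g 20.0
  shift [-1.054 -2.079 -0.004] turn 0.0009
```

View pics/E.png

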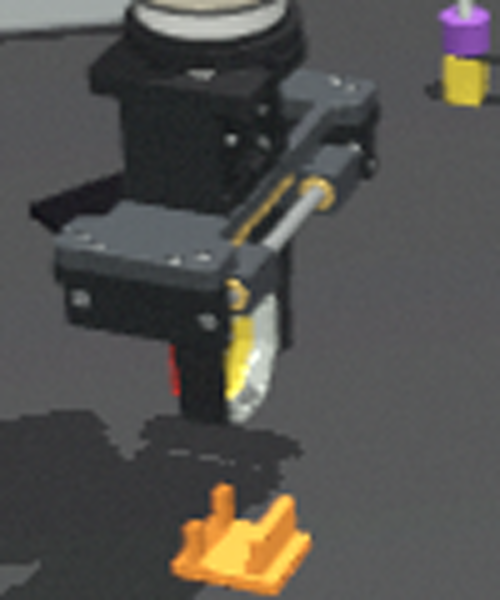

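The cap is held between the fingers, clear of the rack. Its bar and rim are visible at about side (245,170).

Emit:
move_arm(moves="-0.16 -0.37 0 0 0 0 0.5; -0.32 -0.73 0 0 0 0 0.5; -0.32 -0.73 0 0 0 0 0.5")

```text
time: 4.15
position: [0.4832, 0.1603, 0.1098]
tool_rot: [0.264, 0.964, -0.002, -0.003]
ft_force: [-0.3, 0.8, -1.9]
grip_width: 0.06
grip_force: 20.0
```

Emit:
move_arm(moves="-0.16 -0.37 0 0 0 0 0.5; -0.32 -0.73 0 0 0 0 0.5; -0.32 -0.73 0 0 0 0 0.5")

```text
time: 4.45
position: [0.4752, 0.0817, 0.1104]
tool_rot: [0.265, 0.964, -0.001, -0.002]
ft_force: [0.1, 1.0, -1.9]
grip_width: 0.0601
grip_force: 20.0
```

Emit:
move_arm(moves="-0.16 -0.37 0 0 0 0 0.5; -0.32 -0.73 0 0 0 0 0.5; -0.32 -0.73 0.2 0 0 0 0.5; -0.32 -0.73 0.4 0 0 0 0.5; -0.32 -0.73 0.6 0 0 0 0.5; -0.32 -0.73 0.75 0 0 0 0.5; -0.32 -0.73 0.75 0 0 0 0.5; -0.32 -0.73 0.75 0 0 0 0.5")

```text
time: 5.25
position: [0.4666, 0.0062, 0.036]
tool_rot: [0.262, 0.965, 0.0, -0.001]
ft_force: [0.3, -0.4, -1.7]
grip_width: 0.0595
grip_force: 20.0
```

```bash
python3 -c "
from h import *
go((.465,.005,.027),59.5)"
```

```text
t 5.2 pos [0.4666 0.0062 0.036 ] psi 59.61 tilt 0.09 F [ 0.3 -0.4 -1.7] w 0.0595 g 20.0
  shift [ 0.007 -0.019  0.09 ] turn 0.0012
```

Emit:
move_arm(moves="0 0 0.03 0 0 0 0.5; 0 0 0.06 0 0 0 0.5; 0 0 0.075 0 0 0 0.5; 0 0 0.08 0 0 0 0.5; 0 0 0.08 0 0 0 0.5; 0 0 0.08 0 0 0 0.5")

```text
time: 5.85
position: [0.4668, 0.0054, 0.0287]
tool_rot: [0.262, 0.965, 0.0, 0.0]
ft_force: [0.4, -0.2, -1.2]
grip_width: 0.0599
grip_force: 20.0
```

Emit:
move_arm(moves="0 0 0.01 0 0 0 0.5; 0 0 0.015 0 0 0 0.5; 0 0 0.02 0 0 0 0.5; 0 0 0.02 0 0 0 0.5")

```text
time: 6.25
position: [0.4668, 0.0054, 0.0269]
tool_rot: [0.262, 0.965, -0.0, 0.0]
ft_force: [-1.1, -0.3, 2.6]
grip_width: 0.06
grip_force: 20.0
```

Emit:
move_arm(moves="0 0 0 0 0 0 0.5; 0 0 0 0 0 0 0.5; 0 0 0 0 0 0 0.5", squeeze=3)

```text
time: 6.55
position: [0.4668, 0.0054, 0.0267]
tool_rot: [0.262, 0.965, -0.0, 0.0]
ft_force: [-1.3, -0.4, 5.1]
grip_width: 0.06
grip_force: 3.0
```

Emit:
move_arm(moves="0 0 0 0 0 0 0.72; 0 0 0 0 0 0 0.76; 0 0 0 0 0 0 0.8; 0 0 0 0 0 0 0.85; 0 0 0 0 0 0 0.9; 0 0 0 0 0 0 1; 0 0 0 0 0 0 1; 0 0 0 0 0 0 1; 0 0 0 0 0 0 1")

```text
time: 7.45
position: [0.4668, 0.0055, 0.0265]
tool_rot: [0.262, 0.965, -0.0, 0.0]
ft_force: [-0.5, 0.9, 0.0]
grip_width: 0.0867
grip_force: 0.0
```

Emit:
move_arm(moves="0 0 -0.2 0 0 0 1; 0 0 -0.4 0 0 0 1; 0 0 -0.6 0 0 0 1; 0 0 -0.8 0 0 0 1; 0 0 -0.8 0 0 0 1; 0 0 -0.8 0 0 0 0; 0 0 -0.8 0 0 0 0; 0 0 -0.8 0 0 0 0; 0 0 -0.8 0 0 0 0")

```text
time: 8.35
position: [0.4663, 0.0055, 0.1058]
tool_rot: [0.262, 0.965, -0.0, -0.001]
ft_force: [-0.3, -0.3, 0.4]
grip_width: 0.0626
grip_force: 0.0
```

```bash
python3 -c "
from h import *
go((.465,.005,.027),59.5)
s=snap('side',3);t=snap('top',3)
print(proj(s,(.466,.0054,.033)),proj(t,(.466,.0054,.063)))
cv2.imwrite('pics/F.png',np.hstack([crop(s,205,170,100,100,4),crop(t,250,220,100,100,4)]))"
```

```text
t 8.3 pos [0.4663 0.0055 0.1058] psi 59.57 tilt 0.1 F [-0.3 -0.3  0.4] w 0.0626 g 0.0
  shift [ 0.007 -0.011  0.788] turn 0.0008
[250.74853654 263.72960095] [302.03511314 294.27130326]
```

View pics/F.png

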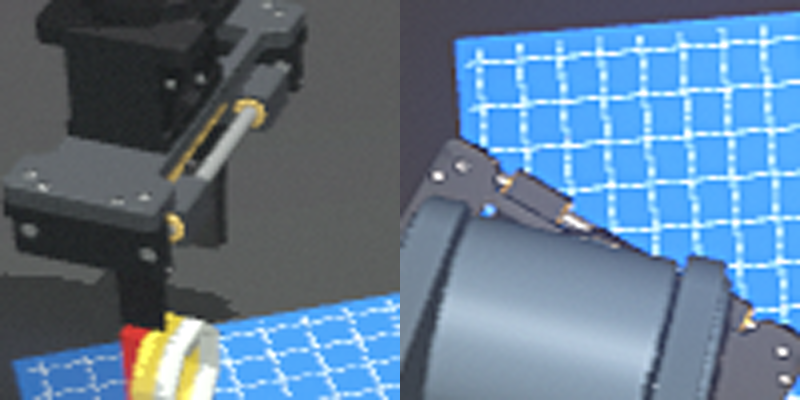

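Crop F: the cap stands on edge on the mat at about side (247,262), with the red bar on the left (+tool x) side. The top view is blocked by the arm.

Emit:
move_arm(moves="0.25 0 0 0 0 0 0; 0.5 0 0 0 0 0 0; 0.5 0 0 0 0 0 0; 0.5 0 0 0 0 0 0; 0.5 0 0.2 0 0 0 0; 0.5 0 0.4 0 0 0 0; 0.5 0 0.53 0 0 0 0; 0.5 0 0.53 0 0 0 0; 0.5 0 0.53 0 0 0 0")

```text
time: 9.35
position: [0.4249, 0.0303, 0.0534]
tool_rot: [0.263, 0.965, 0.0, 0.0]
ft_force: [-0.8, -0.2, -0.5]
grip_width: 0.0006
grip_force: 0.0
```

```bash
python3 -c "
from h import *
go((.4663,.0055,.053),59.5)"
```

```text
t 9.3 pos [0.4249 0.0303 0.0534] psi 59.56 tilt 0.06 F [-0.8 -0.2 -0.5] w 0.0006 g 0.0
  shift [-0.483 -0.004  0.005] turn 0.0006
```

Emit:
move_arm(moves="-0.08 0 0 0 0 0 0; -0.11 0 0 0 0 0 0; -0.14 0 -0.01 0 0 0 0; -0.17 0 -0.02 0 0 0 0; -0.2 0 -0.035 0 0 0 0; -0.23 0 -0.05 0 0 0 0; -0.26 0 -0.065 0 0 0 0; -0.29 0 -0.08 0 0 0 0; -0.31 0 -0.09 0 0 0 0; -0.33 0 -0.1 0 0 0 0; -0.35 0 -0.11 0 0 0 0; -0.35 0 -0.11 0 0 0 0")

```text
time: 10.55
position: [0.4543, 0.0129, 0.0647]
tool_rot: [0.262, 0.965, 0.0, 0.0]
ft_force: [-0.7, -0.0, 0.3]
grip_width: 0.0004
grip_force: 0.0
```

```bash
python3 -c "
from h import *
go((.4663,.0055,.053),59.5)
s=snap('side',4)
for n,b in (('red',(0,120,90)),):
  m=mask(s,b,(6,255,255),(200,230,120,100));print(n,m.sum()//255, cv2.boundingRect(m), proj(s,(.501,-.015,.037)))
cv2.imwrite('pics/G.png',crop(s,205,190,110,90,5))"
```

```text
t 10.6 pos [0.4543 0.0129 0.0647] psi 59.57 tilt 0.04 F [-0.7 -0.   0.3] w 0.0004 g 0.0
  shift [-0.141 -0.003  0.117] turn 0.0008
red 129 (255, 262, 26, 13) [269.19542702 266.15960946]
```

View pics/G.png

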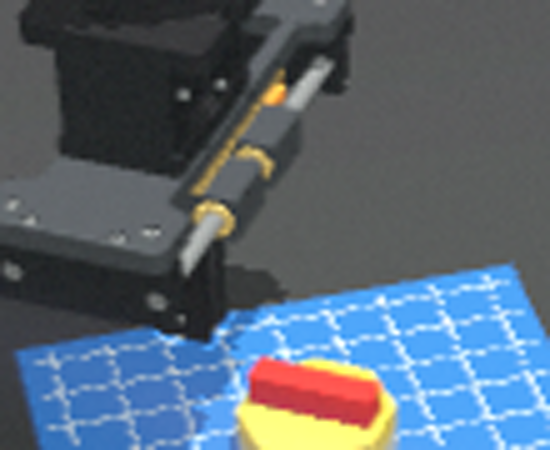

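The cap lies mouth down on the mat with the bar up. The bar's centre is at about side (268,268), running along the mouth direction.

Emit:
move_arm(moves="0.2 0 -0.1 0 0 0 0; 0.4 0 -0.3 0 0 0 0.3; 0.4 0 -0.5 0 0 0 0.3; 0.4 0 -0.5 0 0 0 0.3; 0.4 0 -0.5 0 0 0 0.3")

```text
time: 11.1
position: [0.4198, 0.0333, 0.1147]
tool_rot: [0.262, 0.965, 0.0, 0.001]
ft_force: [0.3, 1.4, -0.9]
grip_width: 0.0223
grip_force: 0.0
```

```bash
python3 -c "
from h import *
np.set_printoptions(precision=4,suppress=True)
s=snap('side',5);t=snap('top',5)
C=[]
for n,c in(('s',s),('t',t)):
  m=mask(c,(0,150,170),(6,255,255),(230,230,120,100)); r=cv2.minAreaRect(np.argwhere(m)[:,::-1].astype(np.float32)); M=cv2.moments(m,True); ce=(M['m10']/M['m00'],M['m01']/M['m00']); C.append(ce)
  bx=cv2.boxPoints(r); P=np.array([onz(c,p,.041) for p in bx]); L=[np.linalg.norm(P[i]-P[i-1]) for i in range(4)]; k=np.argmax(L); d=P[k]-P[k-1]
  print(n,M['m00'],ce,onz(c,ce,.041),'ang',np.degrees(np.arctan2(d[1],d[0])),np.array(L))
print(tri(t,C[1],s,C[0]))
cv2.imwrite('pics/H.png',np.hstack([crop(s,230,230,80,70,5),crop(t,270,240,80,70,5)]))
go((.5,-.015,.1),59.5)"
```

```text
s 112.0 (268.25, 266.2142857142857) [ 0.4985 -0.0196  0.041 ] ang -31.699079657076386 [0.0538 0.0271 0.0548 0.0265]
t 10.0 (309.7, 278.9) [ 0.4968 -0.0092  0.041 ] ang -29.257301458742273 [0.0123 0.0452 0.0123 0.0452]
(array([ 0.4982, -0.0091,  0.0325]), np.float64(0.00321627164593813))
t 11.2 pos [0.4194 0.0332 0.114 ] psi 59.56 tilt 0.03 F [-0.6 -1.  -0.8] w 0.0246 g 0.0
  shift [-0.939 -0.007  0.14 ] turn 0.0007
```

View pics/H.png

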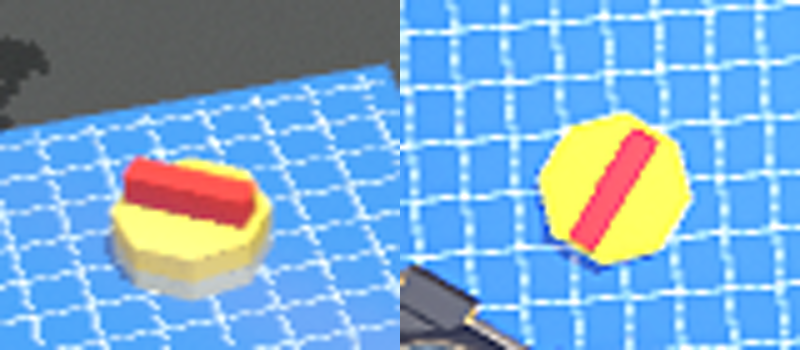

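The cap is fully clear in the top view, with the bar's centre at about top (312.4,277.6).

```bash
python3 -c "
from h import *
np.set_printoptions(precision=4,suppress=True)
t=load('top',5)
m=mask(t,(165,80,150),(180,255,255),(290,255,50,50))|mask(t,(0,110,150),(10,255,255),(290,255,50,50)); m=mask(t,(0,0,0),(180,255,255),(290,255,50,50))&m
M=cv2.moments(m,True); ce=(M['m10']/M['m00'],M['m01']/M['m00'])
x,y,w,h=cv2.boundingRect(m);r=cv2.minAreaRect(np.argwhere(m)[:,::-1].astype(np.float32));P=np.array([onz(t,p,.041) for p in cv2.boxPoints(r)])
L=[np.linalg.norm(P[i]-P[i-1]) for i in range(4)];k=np.argmax(L);d=P[k]-P[k-1]
print(M['m00'],ce,onz(t,ce,.041),L,np.degrees(np.arctan2(d[1],d[0])))
print(tri(t,ce,load('side',5),(268.25-.5,264.5)))
g=onz(t,ce,.041); go((g[0],g[1],.1),59.5)"
```

```text
158.0 (312.27848101265823, 277.0822784810127) [ 0.5005 -0.0146  0.041 ] [np.float64(0.012844221049309988), np.float64(0.05309123504634487), np.float64(0.012864594945571866), np.float64(0.05306955730367875)] -31.170934951801776
(array([ 0.4994, -0.0145,  0.0412]), np.float64(0.002219801935729363))
t 11.2 pos [0.4194 0.0332 0.114 ] psi 59.56 tilt 0.03 F [-0.6 -1.  -0.8] w 0.0246 g 0.0
  shift [-0.942 -0.001  0.14 ] turn 0.0007
```

Emit:
move_arm(moves="-0.4 0 0 0 0 0 0.4; -0.8 0 0 0 0 0 0.4; -0.942 0 0 0 0 0.005 0.4; -0.942 0 0 0 0 0.005 0.4; -0.942 0 0.2 0 0 0.005 0.4; -0.942 0 0.4 0 0 0.005 0.4; -0.942 0 0.6 0 0 0.005 0.4; -0.942 0 0.7 0 0 0.005 0.4; -0.942 0 0.75 0 0 0.005 0.4; -0.942 0 0.76 0 0 0.005 0.4; -0.942 0 0.76 0 0 0.005 0.4; -0.942 0 0.76 0 0 0.005 0.4")

```text
time: 12.4
position: [0.501, -0.0144, 0.0392]
tool_rot: [0.266, 0.964, 0.0, 0.001]
ft_force: [-0.0, 0.1, 0.1]
grip_width: 0.035
grip_force: 0.0
```

```bash
python3 -c "
from h import *
go((.5005,-.0146,.038),59.2)"
```

```text
t 12.4 pos [ 0.501  -0.0144  0.0392] psi 59.13 tilt 0.08 F [-0.   0.1  0.1] w 0.035 g 0.0
  shift [ 0.003 -0.004  0.012] turn -0.0008
```

Emit:
move_arm(moves="0 0 0.01 0 0 0 0.05; 0 0 0.01 0 0 0 0.05; 0 0 0.01 0 0 0 0.05; 0 0 0.01 0 0 0 0.05; 0 0 0.01 0 0 0 0.05; 0 0 0.01 0 0 0 0.05; 0 0 0.01 0 0 0 0.05; 0 0 0.01 0 0 0 0.05", squeeze=45)

```text
time: 13.2
position: [0.5007, -0.0144, 0.0377]
tool_rot: [0.266, 0.964, -0.0, 0.0]
ft_force: [-1.2, -0.4, 3.6]
grip_width: 0.0135
grip_force: 45.0
```

```bash
python3 -c "
from h import *
go((.5193,-.2554,.18),46.9)"
```

```text
t 13.2 pos [ 0.5007 -0.0144  0.0377] psi 59.13 tilt 0.02 F [-1.2 -0.4  3.6] w 0.0135 g 45.0
  shift [-1.397 -1.973 -1.422] turn 0.1359
```

Emit:
move_arm(moves="0 0 -0.2 0 0 0 0.05; 0 0 -0.5 0 0 0 0.05; 0 0 -0.72 0 0 0 0.05; 0 0 -0.72 0 0 0 0.05")

```text
time: 13.6
position: [0.5022, -0.0147, 0.1115]
tool_rot: [0.266, 0.964, 0.0, 0.003]
ft_force: [0.3, -0.0, -1.8]
grip_width: 0.0137
grip_force: 45.0
```

Emit:
move_arm(moves="0 0 -0.35 0 0 0 0.05; 0 0 -0.72 0 0 0 0.05; -0.35 -0.35 -0.72 0 0 0 0.05; -0.7 -0.7 -0.72 0 0 0 0.05; -0.7 -0.985 -0.72 0 0 0 0.05; -0.7 -0.985 -0.72 0 0 0 0.05")

```text
time: 14.2
position: [0.5086, -0.1377, 0.1798]
tool_rot: [0.268, 0.963, -0.0, -0.002]
ft_force: [-0.8, 1.0, -1.7]
grip_width: 0.0135
grip_force: 45.0
```

Emit:
move_arm(moves="-0.3 -0.35 0 0 0 0 0.05; -0.6 -0.7 0 0 0 0.07 0.05; -0.7 -0.985 0 0 0 0.131 0.05; -0.7 -0.985 0 0 0 0.131 0.05; -0.7 -0.985 0 0 0 0.131 0.05")

```text
time: 14.7
position: [0.5187, -0.2543, 0.1799]
tool_rot: [0.364, 0.931, 0.001, -0.002]
ft_force: [-1.1, 0.3, -1.4]
grip_width: 0.0135
grip_force: 45.0
```

```bash
python3 -c "
from h import *
go((.5193,-.2554,.15),47.3)
s=snap('side',6)
cv2.imwrite('pics/I.png',crop(s,240,230,100,120,5))"
```

```text
t 14.7 pos [ 0.5187 -0.2543  0.1799] psi 47.3 tilt 0.24 F [-1.1  0.3 -1.4] w 0.0135 g 45.0
  shift [-0.013 -0.004  0.299] turn 0.0001
```

View pics/I.png

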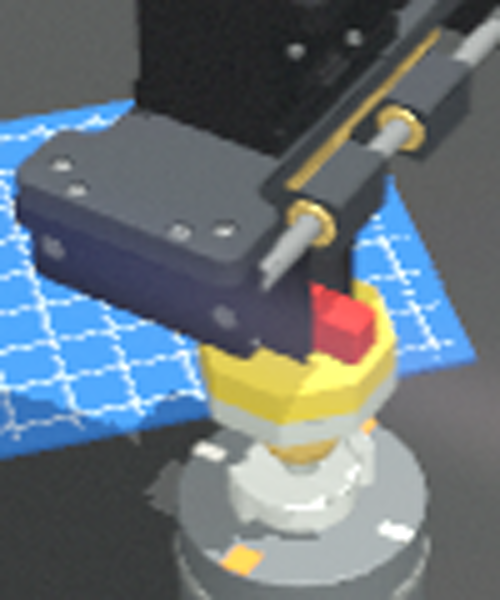

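The cap is upright in the gripper above the middle canister. Its bar runs along the white marks, which are at side (282,320) and (319,336).

Emit:
move_arm(moves="-0.006 0 0.1 0 0 0 0.05; -0.006 0 0.2 0 0 0 0.05; -0.006 0 0.25 0 0 0 0.05; -0.006 0 0.25 0 0 0 0.05; -0.006 0 0.25 0 0 0 0.05")

```text
time: 15.25
position: [0.5201, -0.2554, 0.1563]
tool_rot: [0.364, 0.932, 0.0, -0.0]
ft_force: [0.9, 1.1, -1.5]
grip_width: 0.014
grip_force: 45.0
```

```bash
python3 -c "
from h import *
go((.5193,-.2554,.145),47.3)"
```

```text
t 15.2 pos [ 0.5201 -0.2554  0.1563] psi 47.37 tilt 0.02 F [ 0.9  1.1 -1.5] w 0.014 g 45.0
  shift [ 0.006 -0.006  0.113] turn 0.0007
```

Emit:
move_arm(moves="0.005 -0.005 0.03 0 0 0 0.05; 0.005 -0.005 0.06 0 0 0 0.05; 0.005 -0.005 0.08 0 0 0 0.05; 0.005 -0.005 0.1 0 0 0 0.05; 0.005 -0.005 0.11 0 0 0 0.05; 0.005 -0.005 0.12 0 0 0 0.05; 0.005 -0.005 0.13 0 0 0 0.05; 0.005 -0.005 0.13 0 0 0 0.05")

```text
time: 16.05
position: [0.5193, -0.2557, 0.1434]
tool_rot: [0.364, 0.931, 0.0, -0.0]
ft_force: [0.5, 0.3, -1.2]
grip_width: 0.0137
grip_force: 45.0
```

```bash
python3 -c "
from h import *
go((.5193,-.2554,.145),47.3)"
```

```text
t 16.1 pos [ 0.5193 -0.2557  0.1434] psi 47.33 tilt 0.01 F [ 0.5  0.3 -1.2] w 0.0137 g 45.0
  shift [ 0.002  0.002 -0.016] turn 0.0004
```

Emit:
move_arm(moves="0 0 0.01 0 0 0 0.05; 0 0 0.02 0 0 0 0.05; 0 0 0.03 0 0 0 0.05; 0 0 0.04 0 0 0 0.05; 0 0 0.05 0 0 0 0.05; 0 0 0.06 0 0 0 0.05; 0 0 0.06 0 0 0 0.05")

```text
time: 16.75
position: [0.5194, -0.2558, 0.1378]
tool_rot: [0.364, 0.931, -0.0, 0.0]
ft_force: [-0.4, 1.0, 2.7]
grip_width: 0.0132
grip_force: 45.0
```

Emit:
move_arm(moves="0 0 0.01 0 0 0 0.05; 0 0 0.02 0 0 0 0.05; 0 0 0.03 0 0 0 0.05; 0 0 0.04 0 0 0 0.05; 0 0 0.05 0 0 0 0.05; 0 0 0.06 0 0 0 0.05; 0 0 0.07 0 0 0 0.05; 0 0 0.075 0 0 0 0.05; 0 0 0.075 0 0 0 0.05")

```text
time: 17.65
position: [0.5194, -0.2558, 0.1303]
tool_rot: [0.364, 0.931, -0.0, 0.0]
ft_force: [-1.7, 0.2, 6.3]
grip_width: 0.0135
grip_force: 45.0
```

```bash
python3 -c "
from h import *
go((.5193,-.2554,.1297),47.3)"
```

```text
t 17.6 pos [ 0.5194 -0.2558  0.1303] psi 47.34 tilt 0.01 F [-1.7  0.2  6.3] w 0.0135 g 45.0
  shift [0.003 0.002 0.006] turn 0.0004
```

Emit:
move_arm(moves="0 0 0.005 0 0 0 0.05; 0 0 0.01 0 0 0 0.05; 0 0 0.015 0 0 0 0.05; 0 0 0.015 0 0 0 0.05; 0 0 0.015 0 0 0 0.05")

```text
time: 18.15
position: [0.5194, -0.2558, 0.1297]
tool_rot: [0.364, 0.932, -0.0, 0.0]
ft_force: [-1.7, 2.1, 11.7]
grip_width: 0.0139
grip_force: 45.0
```

Emit:
move_arm(moves="0 0 0 0 0 0.05 0.05; 0 0 0 0 0 0.1 0.05; 0 0 0 0 0 0.15 0.05; 0 0 0 0 0 0.2 0.05; 0 0 0 0 0 0.25 0.05; 0 0 0 0 0 0.3 0.05; 0 0 0 0 0 0.35 0.05; 0 0 0 0 0 0.4 0.05; 0 0 0 0 0 0.45 0.05; 0 0 0 0 0 0.5 0.05; 0 0 0 0 0 0.5 0.05")

```text
time: 19.25
position: [0.5202, -0.2571, 0.1298]
tool_rot: [0.693, 0.721, -0.0, 0.002]
ft_force: [-1.3, -0.4, 8.3]
grip_width: 0.0138
grip_force: 45.0
```

```bash
python3 -c "
from h import *
go((.5193,-.2554,.1297),-43)
from rig import robot;print(robot.get_obs()['moment'])"
```

```text
t 19.2 pos [ 0.5202 -0.2571  0.1298] psi 2.29 tilt 0.21 F [-1.3 -0.4  8.3] w 0.0138 g 45.0
  shift [ 0.018 -0.008  0.001] turn 0.5032
[-0.22452253  0.44887051 -0.03806766]
```

Turning freely and still pressed down. I'll turn through the second half.

Emit:
move_arm(moves="0.005 0 0 0 0 0.05 0.05; 0.005 0 0 0 0 0.1 0.05; 0.005 0 0 0 0 0.15 0.05; 0.005 0 0 0 0 0.2 0.05; 0.005 0 0 0 0 0.25 0.05; 0.005 0 0 0 0 0.3 0.05; 0.005 0 0 0 0 0.35 0.05; 0.005 0 0 0 0 0.4 0.05; 0.005 0 0 0 0 0.45 0.05; 0.005 0 0 0 0 0.5 0.05; 0.005 0 0 0 0 0.515 0.05; 0.005 0 0 0 0 0.515 0.05")

```text
time: 20.45
position: [0.5191, -0.2568, 0.1298]
tool_rot: [0.92, 0.391, -0.001, 0.001]
ft_force: [-4.9, -1.0, 10.4]
grip_width: 0.0136
grip_force: 45.0
```

```bash
python3 -c "
from h import *
go((.5193,-.2554,.1297),-43)
from rig import robot;print(robot.get_obs()['moment'])"
```

```text
t 20.4 pos [ 0.5191 -0.2568  0.1298] psi -43.96 tilt 0.18 F [-4.9 -1.  10.4] w 0.0136 g 45.0
  shift [ 0.011 -0.009  0.001] turn -0.0106
[-0.37970846  0.95083795  0.11500892]
```

Emit:
move_arm(moves="0 0 -0.02 0 0 0 0.05; 0 0 -0.04 0 0 0 0.05; 0 0 -0.06 0 0 0 0.05; 0 0 -0.07 0 0 0 0.05; 0 0 -0.07 0 0 0 0.05", squeeze=15)

```text
time: 20.95
position: [0.5192, -0.2559, 0.1356]
tool_rot: [0.92, 0.391, -0.0, 0.0]
ft_force: [-3.4, -3.9, 3.4]
grip_width: 0.0137
grip_force: 15.0
```

```bash
python3 -c "
from h import *
go((.5193,-.2554,.1297),-43)"
```

```text
t 20.9 pos [ 0.5192 -0.2559  0.1356] psi -43.99 tilt 0.06 F [-3.4 -3.9  3.4] w 0.0137 g 15.0
  shift [ 0.004 -0.003  0.059] turn -0.011
```

Now I'll release it and lift clear.

Emit:
move_arm(moves="0 0 0 0 0 0 0.05; 0 0 0 0 0 0 0.2; 0 0 0 0 0 0 0.3; 0 0 0 0 0 0 0.4; 0 0 0 0 0 0 0.5; 0 0 0 0 0 0 0.5; 0 0 0 0 0 0 0.5", squeeze=3)

```text
time: 21.65
position: [0.5194, -0.255, 0.1355]
tool_rot: [0.921, 0.391, 0.0, -0.0]
ft_force: [-0.7, 0.2, 1.1]
grip_width: 0.0422
grip_force: 1.0
```

Emit:
move_arm(moves="0 0 -0.2 0 0 0 0.5; 0 0 -0.5 0 0 0 0.5; 0 0 -0.8 0 0 0 0.5; 0 0 -1 0 0 0 0.5; 0.4 0 -1 0 0 0 0.5; 0.8 0 -1 0 0 0 0.5; 1 0 -1 0 0 0 0.5; 1 0 -1 0 0 0 0.5; 1 0 -1 0 0 0 0.5")

```text
time: 22.55
position: [0.5883, -0.1831, 0.2349]
tool_rot: [0.92, 0.391, -0.001, -0.0]
ft_force: [0.2, -1.1, 0.4]
grip_width: 0.0435
grip_force: 0.0
```

```bash
python3 -c "
from h import *
np.set_printoptions(precision=4,suppress=True)
go((.5193,-.2554,.1297),-43)
s=snap('side',7);t=snap('top',7)
P=(.5193,-.2554,.140)
print(proj(s,P),proj(t,P))
cv2.imwrite('pics/J.png',np.hstack([crop(s,255,290,80,70,5),crop(t,390,235,80,70,5)]))"
```

```text
t 22.6 pos [ 0.5883 -0.1831  0.2349] psi -43.95 tilt 0.1 F [ 0.2 -1.1  0.4] w 0.0435 g 0.0
  shift [-0.998  0.007  1.053] turn -0.0106
[300.9119 307.6177] [436.5884 267.6632]
```

View pics/J.png

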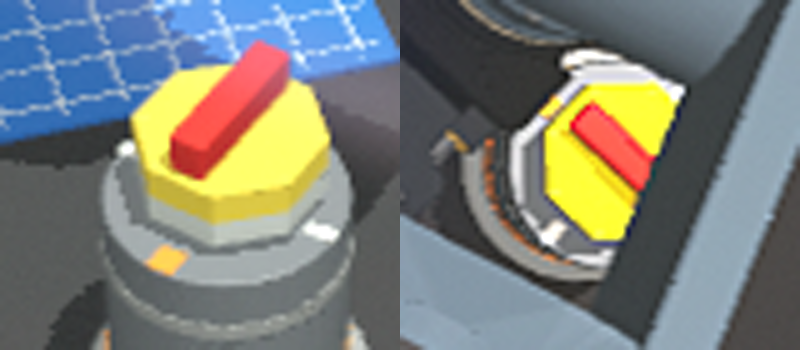

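The cap sits level on the canister with its bar along the orange marks. The bar's top centre is at about side (300,308), against a predicted (300,308) for the locked height. I'll check the angle and height numerically.

```bash
python3 -c "
from h import *
np.set_printoptions(precision=4,suppress=True)
s=load('side',7)
hsv=cv2.cvtColor(s['image'],cv2.COLOR_RGB2HSV); m=mask(s,(0,150,90),(6,255,255),(280,290,50,50))
v=hsv[...,2][m>0]; print(np.percentile(v,[5,25,50,75,95]))
m=m&((hsv[...,2]>205).astype(np.uint8)*255); pts=np.argwhere(m)[:,::-1].astype(np.float32)
ce=pts.mean(0); l=cv2.fitLine(pts,cv2.DIST_L2,0,.01,.01).ravel(); a=onz(s,ce-l[:2]*8,.140);b=onz(s,ce+l[:2]*8,.140); d=b-a
print(len(pts),ce,np.degrees(np.arctan2(d[1],d[0])))
for z in(.133,.140):
  ax=np.radians(46.7); c=np.array([.5193,-.2554,z]); u=np.array([np.cos(ax),np.sin(ax),0])*.027
  print(z,proj(s,c),proj(s,c+u),proj(s,c-u), onz(s,ce,z))
"
```

```text
[180. 193. 255. 255. 255.]
112 [297.     312.9375] 46.75914717341895
0.133 [300.9457 310.7694] [309.5829 301.1108] [291.9746 320.8014] [ 0.5121 -0.259   0.133 ]
0.14 [300.9119 307.6177] [309.586  297.9775] [291.9011 317.6322] [ 0.5107 -0.2662  0.14  ]
```

```bash
python3 -c "
from rig import robot
print(robot.hand_in())"
```

```text
the job is handed in; nothing more can be done
None
```

The cap was tipped over onto the mat and locked on the middle canister (bar at about 46.8° against roughly 47° for the orange marks, height matching the locked seat in the side view), and I handed the job in after about 23 s of robot time; no verdict came back.

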